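# Set up the riveting place: column upright, rivet tin held at the front

## Task

Get the riveting place ready: pick up the fallen walnut column and stand it upright, square foot down, in the middle of the round cork pad, and let go of it. Then turn the sprung carousel until the tall tin faces the brass pointer, leaving all the tins seated in their sockets and the other things on the bench alone. Finish while still holding the carousel there (by the tin or the turntable): let go and its spring turns it back.

Things in the scene. Friction and masses are not known exactly. Their poses are not given: they have to be found in the camera images.
- column: Dark walnut column, 130 mm high, 150 g: square foot 44 x 44 x 28 mm, round shaft 28 mm in diameter from 28 to 114 mm, round capital 44 mm in diameter from 114 to 130 mm. Origin: centre of the foot's underside; z runs from foot to capital, x and y along the foot's sides. It starts lying on the bench (z level, axis 22 mm above the bench).
- pad: Round cork pad, 90 mm in diameter and 4 mm thick, fixed to the bench. Origin: centre of its underside, on the bench.
- carousel: Fixed wooden foot of the parts carousel. Origin: on the turning axis at bench height; z up. Its -x axis points to the pointer, an upright brass post 12 mm wide, 50 mm high, 162 mm from the turning axis, just outside the turntable's edge; a 24 mm wide wooden arm carries it. The pointer side is the carousel's front.
- turntable: Round wooden top, 270 mm wide, upper face 37 mm above the bench, with 8 raised socket rings (47 mm inside, 56 outside, 12 high) every 45 degrees on a 90 mm radius. Origin on the turning axis at bench height. Turns about z, up to 1.9 rad either way from rest (axes parallel to carousel's, an empty socket at the pointer); a return spring (0.1 N m per rad) turns it back to rest unless held.
- tall_tin: The tall copper rivet tin: closed cylinder with a flat top, 44 mm in diameter, 95 mm high, 160 g, standing loosely in a carousel socket. At rest the four tins fill the sockets 45 and 90 degrees to either side of the pointer; which one holds the tall tin varies. Origin: centre of its underside, 37 mm above the bench; z up.
- low_tin1: Low copper tin, 44 mm in diameter, 48 mm high, with a lid knob 12 mm in diameter and 9 mm high on top, 120 g, in a carousel socket. Origin: centre of its underside; z up.
- low_tin2: Second low tin, the same.
- low_tin3: Third low tin, the same.
- front (a point): Point on the turntable's upper face height (37 mm above the bench), 90 mm from the turning axis towards the pointer: where the centre of the tall tin's underside is when it faces the pointer. Fixed, does not turn.
- barrel: Bystander: steel gut barrel, 72 mm in diameter and 60 mm high, standing on the bench. Origin: centre of its underside.
- crutch_rod: Bystander: flat brass rod about 165 mm long, 7 mm thick, with a 45 mm crossbar at its +x end, lying on the bench. Origin: middle of its underside, x along it.
Not all that is in view belongs to the job. Of the things that look like the column, take the one that is farthest to the robot's left at the start. Leave any blue look-alike of the tall_tin alone.

How it is judged:
By the outcome, as a careful person would: the job done as asked, in the order asked, and still so for the second after the job is handed in, while the arm keeps its last pose, push and grip.
It also fails if it takes over 58 s, if anything falls off the work surface, if the arm or the gripper's body presses on something with over 40 N, if the wrist force passes 120 N, or if a joint passes its speed limit or range.

## Robot

A 6-joint arm with a two-finger parallel gripper is mounted at the origin on the work surface. World frame = base frame: x ahead of the robot, y to its left, z up, the work surface at z = 0. Lengths are in mm, angles in rad, forces in N, time in s.
With the tool pointing down it reaches from about 375 to 975 mm from the base axis. Payload 3.8 kg.
Tool frame: the origin (TCP) lies at the centre of the arm's flange, where the gripper is bolted on; the fingertips stand 166 mm ahead of it and the grasp point (between the pads) lies 147 mm ahead of it; z points along the fingers, x is the direction in which the jaws open and shut, and the axes are right-handed (so a half turn about z gives the same grasp; the last joint's range is limited). The gripper opens to 88 mm and grips with 3 to 60 N. Pads are 18 mm wide; open, the fingers measure 123 mm over their backs; the gripper's body (75 mm by 187 mm) begins 45 mm behind the grasp point.
Start: joints at [-1.373, 0.264, 1.604, -0, 1.274, -0.037], TCP at [157.033, -656.476, 404.706] pointing down, gripper open.
Joint ranges: [-2.63, 2.63], [-0.94, 2.18], [0.31, 2.57], [-1.31, 4.45], [0, 2.66], [-2.55, 2.55]. Speed limits (rad/s): [2.57, 2.57, 3.14, 3.14, 3.14, 3.14].

## Interface

Orientations are given as a rotation vector (axis times angle).
In Python, from rig import reach, line_to, movej, command_gripper, pause, inverse_kinematics, state, read_camera, get_calibration, Unreachable, close_job gives the robot as it stands. Calls block until the motion is done:
- reach(position, orientation): joint-space move of the TCP to a pose.
- line_to(position, rot=None, v=150, threshold=None): straight line of the TCP; rot=None keeps the orientation; v is the mean speed in mm/s. With threshold (N) it stops when the force on the tool has changed by that much, and returns True; else False.
- movej(angles): joint-space move.
- command_gripper(opening, squeeze=None): finger opening in mm; squeeze is the grip in N (None keeps the last); returns when the fingers have stopped.
- pause(seconds).
- inverse_kinematics(position, orientation): joint angles nearest the present ones, or None.
- state(): the state.
- read_camera(name): name is "scene" or "top" or "wrist"; returns the picture (384x512x3 uint8, red, green, blue); there is no depth.
- get_calibration(name): a dict with "mtx" (3x3 intrinsics, pixels), "extrinsics" (4x4, takes a point from camera to world coordinates); the wrist camera has in their place "T_tool_cam" (4x4, takes a point from camera to tool coordinates, whose origin is the TCP and whose axes are the tool frame's). Camera axes: x right, y up, looking along -z (the intrinsics and any distortion apply to the point x, -y, -z); pixel columns grow to the right and rows downward; lengths in mm; the calibration is good to about 2 mm. A picture is of the moment at which its call begins: read the wrist's pose just before it. get_calibration takes no time and is no camera call.
A pose or a line that the arm cannot do raises Unreachable and nothing moves.
- close_job(): hands the job in, once; it reports no verdict.
The state is a dict: "time": time; "q": joint angles; "qd": joint speeds; "joint_efforts": joint torques, N m; "ee_pos": TCP position; "tcp_rot": TCP orientation; "contact_force": force on the tool from outside, world axes, zero at the start; "ft_torque": the same for the moment, N m; "gripper_width": finger opening in mm.
Only numpy, scipy, OpenCV 4.12 (cv2) and the standard library are available. Lean on these libraries where they do the work, as an engineer would, in place of code of your own. Each camera call takes 0.05 s, during which the arm holds its last target.

## Working session

There is one attempt and no reset: what is moved stays moved. The work goes in short steps, each a Python script; the robot and the scene stay as the last script left them, time stands still between calls to the robot, and variables do not carry over. Pictures are saved under pics/ and viewed, and the job is handed in when it is done.

```bash
ls; mkdir -p pics
python3 - <<'E'
from rig import *
import cv2
for n in ["scene","top"]:
    im=read_camera(n); cv2.imwrite(f"pics/{n}0.png",im[:,:,::-1]); c=get_calibration(n); print(n,c)
print(get_calibration("wrist")); print(state())
E
```

```text
pics
scene {'mtx': array([[449.40317469,   0.        , 258.64930322],
       [  0.        , 449.40317469, 191.05069439],
       [  0.        ,   0.        ,   1.        ]]), 'extrinsics': array([[ 3.31156877e-02, -5.75840283e-01,  8.16891253e-01,
         1.41416350e+03],
       [ 9.99356163e-01,  7.78748863e-03, -3.50230424e-02,
        -8.36908768e+01],
       [ 1.38061473e-02,  8.17525121e-01,  5.75727424e-01,
         7.14997486e+02],
       [ 0.00000000e+00,  0.00000000e+00,  0.00000000e+00,
         1.00000000e+00]])}
top {'mtx': array([[369.11800382,   0.        , 256.92547391],
       [  0.        , 369.11800382, 192.12364589],
       [  0.        ,   0.        ,   1.        ]]), 'extrinsics': array([[-8.67478724e-03,  9.93056248e-01, -1.17320233e-01,
         4.30788625e+02],
       [-9.99590228e-01, -5.41109194e-03,  2.81086544e-02,
        -4.64388857e+01],
       [ 2.72786443e-02,  1.17515995e-01,  9.92696261e-01,
         9.41423319e+02],
       [ 0.00000000e+00,  0.00000000e+00,  0.00000000e+00,
         1.00000000e+00]])}
{'mtx': array([[268.96181543,   0.        , 255
[... 437 characters left out ...]
0e+00,
         1.00000000e+00]])}
{'time': 0.1, 'q': array([-1.37292615e+00,  2.64640398e-01,  1.60521905e+00, -6.43232852e-07,
        1.27369607e+00, -3.69186769e-02]), 'qd': array([ 0.00121276, -0.00188397, -0.00297038,  0.0005589 ,  0.0004939 ,
        0.00069302]), 'joint_efforts': array([-2.06596519e-04, -5.03618181e+01, -3.58070755e+01,  7.30755553e-02,
        2.33769795e-02, -5.31808428e-05]), 'ee_pos': array([ 156.95584315, -656.18249329,  403.54732699]), 'tcp_rot': array([-2.46533931e+00,  1.94517712e+00,  2.34808164e-03]), 'contact_force': array([0.84233712, 0.14874057, 1.00940928]), 'ft_torque': array([ 0.01627689,  0.03974521, -0.00011731]), 'gripper_width': 88.09605305050131}
```

View pics/scene0.png

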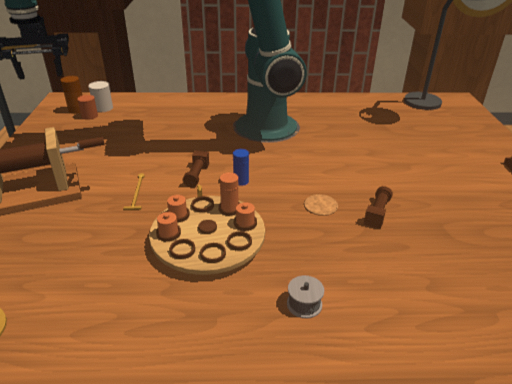

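View pics/top0.png

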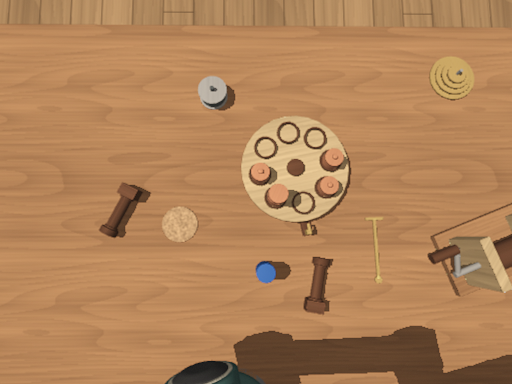

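Two things could be the column: scene (379,206) / top (123,211), and scene (197,168) / top (318,285). Image right in the scene view is +y, the robot's left, so I choose the first. For the tall tin, the copper one is at scene (229,193) and the blue look-alike at (241,167) is to be left alone. Next is a close crop to check.

```bash
cat > h.py <<'E'
import numpy as np, cv2
from rig import *
F=np.diag([1.,-1,-1])
def ext(n):
    c=get_calibration(n)
    if n=="wrist":
        s=state(); T=np.eye(4); T[:3,:3]=cv2.Rodrigues(np.array(s["tcp_rot"]))[0]; T[:3,3]=s["ee_pos"]
        return c["mtx"],T@c["T_tool_cam"]
    return c["mtx"],c["extrinsics"]
def ray(KE,uv,z):
    K,E=KE; d=E[:3,:3]@F@np.linalg.inv(K)@np.array([uv[0],uv[1],1.]); o=E[:3,3]
    return o+d*(z-o[2])/d[2]
def proj(KE,P):
    K,E=KE; P=np.atleast_2d(P); c=(P-E[:3,3])@E[:3,:3]@F; p=c@K.T; return p[:,:2]/p[:,2:]
E
python3 - <<'E'
from h import *
t=ext("top");s=ext("scene")
im=cv2.imread("pics/top0.png")
a=cv2.resize(im[170:260,85:215],None,fx=5.5,fy=5.5,interpolation=cv2.INTER_CUBIC);cv2.imwrite("pics/ca.png",a)
b=cv2.resize(im[105:245,230:370],None,fx=4.2,fy=4.2,interpolation=cv2.INTER_CUBIC);cv2.imwrite("pics/cb.png",b)
b=cv2.resize(cv2.imread("pics/scene0.png")[170:240,290:410],None,fx=6,fy=6,interpolation=cv2.INTER_CUBIC);cv2.imwrite("pics/cc.png",b)
print(ray(t,(123,211),22),ray(s,(379,206),22),ray(t,(180,224.5),4),ray(s,(321,204.5),4),ray(t,(318,285),22))
E
```

```text
[494.31093033 258.79937615  22.        ] [501.84618151 266.02323153  22.        ] [460.55044487 121.47952664   4.        ] [469.30485233 122.42844273   4.        ] [ 309.74844866 -220.01562892   22.        ]
```

View pics/ca.png

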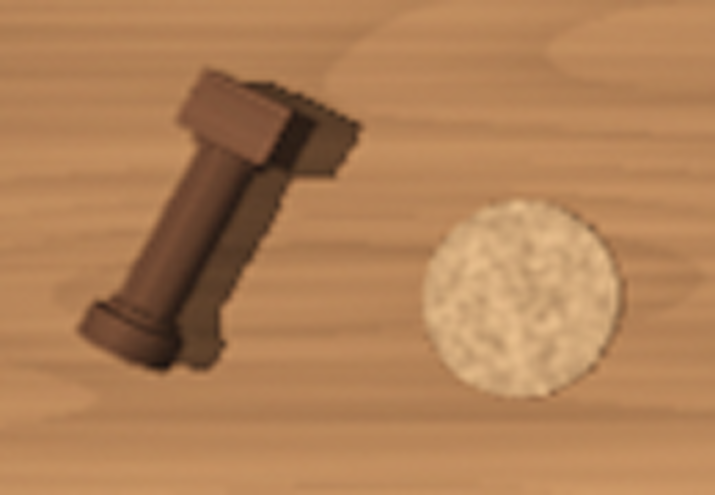

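View pics/cb.png

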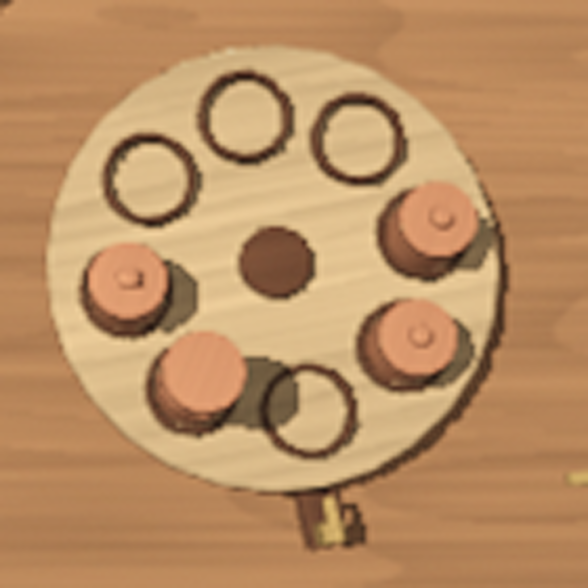

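View pics/cc.png

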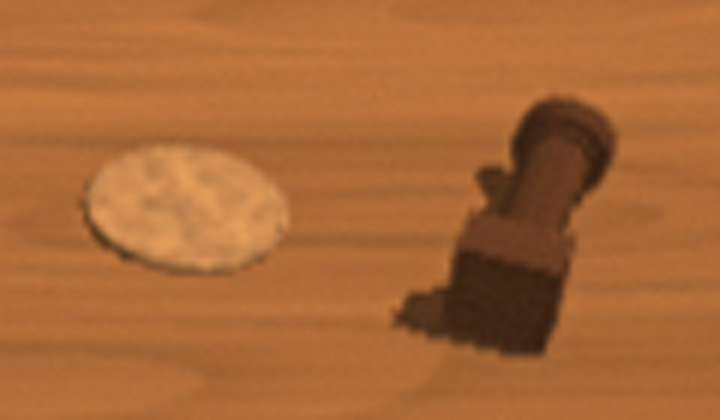

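The close crop confirms it: at top (123,211) a walnut column with its square foot at (138,192) (far from the robot) and round capital at (108,228). The plain copper tall tin is at top (277,196), on the pad side of the pointer. Top and scene disagree by about 9 mm, so I'll refine with the wrist camera. First I check reachability.

Run:
```python
from h import *
t=ext("top");s=ext("scene")
for nm,p,q,z in [("carousel hub",(296,168),(207,227),40),("talltop",(85+0,0),None,0)][:1]:
    print(nm,ray(t,p,z),ray(s,q,z))
# column from top crop: px=85+x/5.5, py=170+y/5.5
foot=ray(t,(85+(178+265)/2/5.5,170+(118+168)/2/5.5),40); 
fa=ray(t,(85+238/5.5,170+88/5.5),44);ca=ray(t,(85+125/5.5,170+342/5.5),30)
print(foot,fa,ca); f=(fa-ca)[:2]; f/=np.linalg.norm(f); print(f,np.degrees(np.arctan2(f[1],f[0])))
def rotv(y_,z_):
    x_=np.cross(y_,z_); return cv2.Rodrigues(np.stack([x_,y_,z_],1))[0].ravel()
u=np.array([0,0,1.])
pad=np.array([464,122,0.])
fc=np.array([*f,0]); col=np.array([497,262,22.])
for a in np.radians([-20,0,10,20,30]):
    z_=np.cos(a)*-u+np.sin(a)*fc; y_=np.cos(a)*fc+np.sin(a)*u
    r=rotv(y_,z_); g=col; 
    print("pick",np.degrees(a),inverse_kinematics(list(g-147*z_),list(r)))
    ok=[]
    for az in range(-180,180,15):
        h=np.array([np.cos(np.radians(az)),np.sin(np.radians(az)),0])
        z2=np.cos(a)*h-np.sin(a)*u; y2=-np.cos(a)*u-np.sin(a)*h
        q=inverse_kinematics(list(pad+[0,0,70]-147*z2),list(rotv(y2,z2)))
        q2=inverse_kinematics(list(pad+[0,0,90]-250*z2),list(rotv(y2,z2)))
        if q is not None: ok.append((az,q2 is not None,np.round(q,2).tolist()))
    for o in ok: print("  place",o)
```

```text
carousel hub [ 597.19326405 -169.68286222   40.        ] [ 600.6158803  -168.18709366   40.        ]
[529.57060586 248.57237071  40.        ] [553.54150518 240.84272658  44.        ] [442.49541402 291.16331799  30.        ]
[ 0.91084452 -0.41274964] -24.377680626199076
pick -20.0 [ 0.30885506  0.45074693  1.87440207  0.26083741  1.09447331 -0.98907249]
  place (-180, True, [0.13, 1.19, 1.39, 0.19, 2.47, -1.46])
  place (-165, True, [0.23, 1.2, 1.37, -0.05, 2.49, -1.6])
  place (-150, True, [0.33, 1.19, 1.39, -0.3, 2.46, -1.74])
  place (-135, True, [0.43, 1.17, 1.44, -0.51, 2.4, -1.84])
  place (-120, True, [0.52, 1.14, 1.52, -0.69, 2.31, -1.89])
  place (-105, True, [0.62, 1.11, 1.63, -0.85, 2.21, -1.89])
  place (-90, True, [0.7, 1.07, 1.75, -1.0, 2.11, -1.86])
  place (-75, True, [0.78, 1.04, 1.88, -1.14, 2.02, -1.79])
  place (-60, True, [0.84, 1.01, 2.02, -1.3, 1.95, -1.68])
  place (-15, False, [0.77, 1.08, 2.4, 4.31, 2.08, -1.24])
  place (0, True, [0.52, 1.15, 2.48, 3.84, 2.32, -1.24])
  place (15, True, [0.11, 1.19, 2.5, 2.91, 2.47, -1.7])
  place (30, True, [-0.26, 1.15, 2.
[... 4462 characters left out ...]
90, True, [0.67, 0.56, 1.93, -0.75, 1.49, -2.06])
  place (-75, True, [0.74, 0.49, 2.07, -0.9, 1.37, -2.1])
  place (-60, True, [0.79, 0.41, 2.21, -1.08, 1.25, -2.11])
  place (-45, True, [0.81, 0.32, 2.35, -1.29, 1.12, -2.09])
  place (60, True, [-0.42, 0.23, 2.49, 1.43, 1.06, -1.09])
  place (75, True, [-0.42, 0.33, 2.35, 1.19, 1.17, -1.07])
  place (90, True, [-0.38, 0.41, 2.2, 0.99, 1.29, -1.06])
  place (105, True, [-0.31, 0.49, 2.06, 0.83, 1.41, -1.08])
  place (120, True, [-0.24, 0.57, 1.93, 0.68, 1.53, -1.12])
  place (135, True, [-0.15, 0.63, 1.81, 0.54, 1.64, -1.18])
  place (150, True, [-0.06, 0.68, 1.72, 0.4, 1.73, -1.26])
  place (165, True, [0.03, 0.72, 1.64, 0.26, 1.8, -1.36])
```

```bash
cat >> h.py <<'E'
u=np.array([0,0,1.])
def rotv(y_,z_):
    x_=np.cross(y_,z_); return cv2.Rodrigues(np.stack([x_,y_,z_],1))[0].ravel()
def down(az): # tool down, y heading az (deg)
    a=np.radians(az); return rotv(np.array([np.cos(a),np.sin(a),0]),-u)
E
python3 - <<'E'
from h import *
reach([480,200,330],list(down(-24)))
pause(0.3)
KE=ext("wrist"); im=read_camera("wrist"); np.savez("w1.npz",K=KE[0],E=KE[1])
cv2.imwrite("pics/w1.png",im[:,:,::-1]); print(state()["time"],state()["ee_pos"])
cv2.imwrite("pics/w1b.png",cv2.resize(im[:,:,::-1],(796,597),interpolation=cv2.INTER_CUBIC))
E
```

```text
3.6583 [480.0892835  199.83492782 330.00266951]
```

View pics/w1b.png

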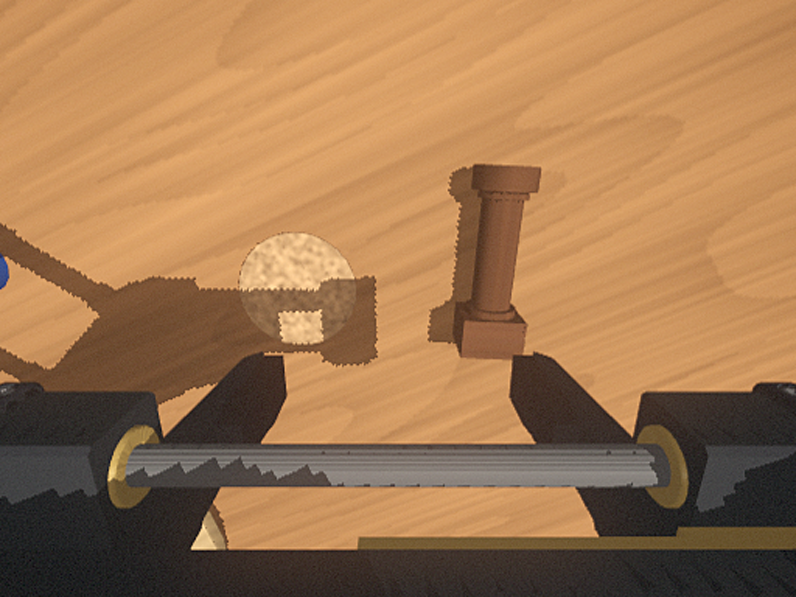

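```bash
cat > ov.py <<'E'
from h import *
d=np.load("w1.npz"); KE=(d["K"],d["E"])
im=cv2.imread("pics/w1.png")
def colpts(x,y,yaw):
    f=np.array([np.cos(yaw),np.sin(yaw),0]); s=np.array([-f[1],f[0],0]); o=np.array([x,y,22.]) # o= foot underside centre, f: capital->foot
    B=lambda l,a,b:o-f*l+s*a+u*b
    L=[]
    for l in (0,28): L.append([B(l,a,b) for a,b in [(-22,-22),(22,-22),(22,22),(-22,22)]])
    for l,r in ((28,14),(114,14),(114,22),(130,22)): L.append([B(l,r*np.cos(t),r*np.sin(t)) for t in np.linspace(0,2*np.pi,24)])
    return L
def draw(px,py,c,name,box,S):
    x0,y0,x1,y1=box; a=cv2.resize(im[y0:y1,x0:x1],None,fx=S,fy=S,interpolation=cv2.INTER_CUBIC)
    m=lambda P:(((proj(KE,np.array(P))+.5-[x0,y0])*S)).astype(np.int32)
    for P in colpts(*c): cv2.polylines(a,[m(P)],True,(0,255,0),1)
    t=np.linspace(0,2*np.pi,60); cv2.polylines(a,[m(np.stack([px+45*np.cos(t),py+45*np.sin(t),4+0*t],1))],True,(255,0,0),1)
    cv2.imwrite(name,a)
E
python3 - <<'E'
from ov import *
s=512/796
print(ray(KE,(297*s,288*s),4)) 
fe=ray(KE,(492*s,358*s),35); ce=ray(KE,(507*s,165*s),22); print(fe,ce)
f=(fe-ce)[:2]; print(np.linalg.norm(f),np.degrees(np.arctan2(f[1],f[0])))
p=ray(KE,(297*s,288*s),4)
fo=fe[:2]
draw(p[0],p[1],(fo[0],fo[1],np.arctan2(f[1],f[0])),"pics/o1.png",(140,90,360,250),3.6)
E
```

```text
[459.38373422 124.16373921   4.        ]
[557.75509402 238.70746995  35.        ] [437.83940014 295.73793879  22.        ]
132.78647526429714 -25.43520128177416
```

View pics/o1.png

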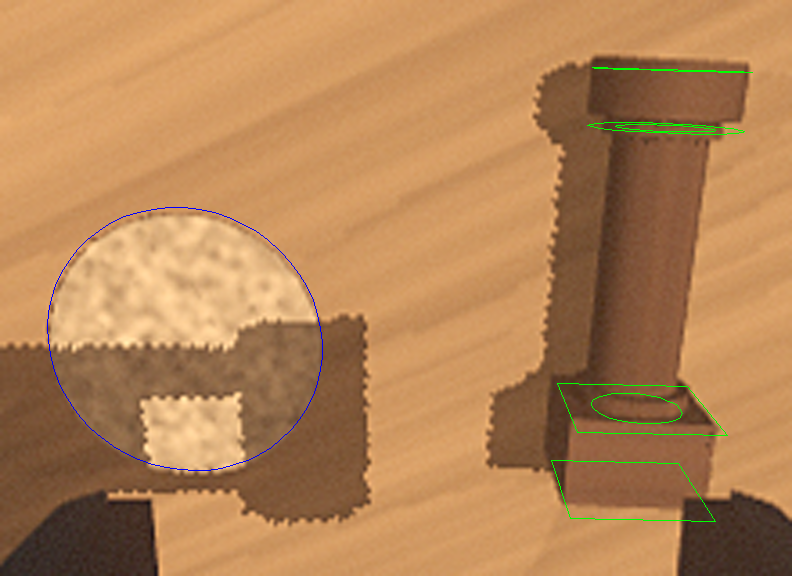

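Run:
```python
from ov import *
from scipy.optimize import least_squares
C=lambda p:np.array(p)/3.6-.5+[140,90]
obs={k:C(v) for k,v in dict(s1=(567,421),s2=(715,430),e1=(568,506),e2=(706,512)).items()}
capL,capR=C((590,90)),C((748,90)); captop=C((670,59))[1]
def res(c):
    L=colpts(*c); s=proj(KE,L[1]); e=proj(KE,L[0]); cap=np.vstack([proj(KE,L[4]),proj(KE,L[5])])
    r=[]
    # which of corner idx 2,3 (top) is left
    i,j=(2,3) if s[2][0]<s[3][0] else (3,2)
    r+=list(s[i]-obs["s1"])+list(s[j]-obs["s2"])+list(e[i]-obs["e1"])+list(e[j]-obs["e2"])
    r+=[cap[:,0].min()-capL[0],cap[:,0].max()-capR[0],cap[:,1].min()-captop]
    return np.array(r)
o=least_squares(res,[555,240,np.radians(-25)]); print(o.x,np.degrees(o.x[2]),np.round(res(o.x),1))
draw(459.4,124.0,o.x,"pics/o2.png",(140,90,360,250),3.6)
```

```text
[ 5.53934059e+02  2.37091347e+02 -4.62596299e-01] -26.504815548140016 [ 0.8  0.2  1.3 -0.5 -1.8  0.7  0.2  0.7 -1.3  0.8 -0.7]
```

View pics/o2.png

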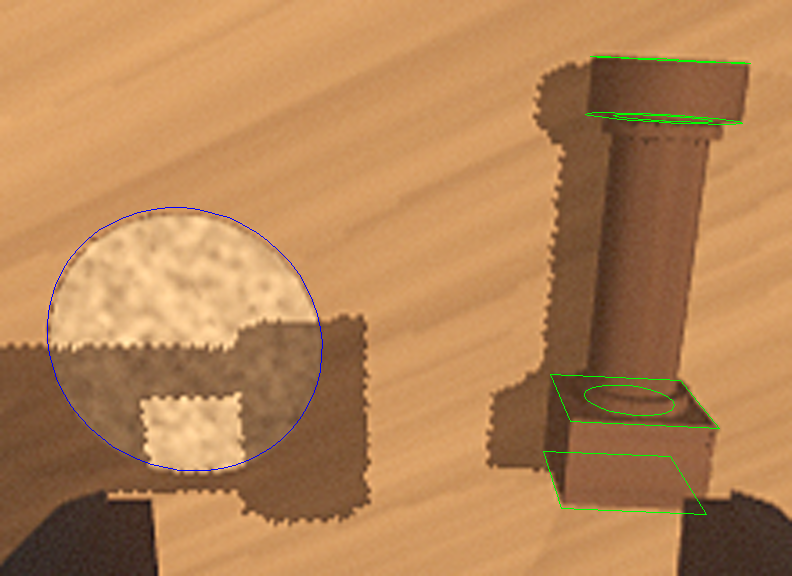

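```bash
cat > plan.py <<'E'
from h import *
a=np.radians(15); yaw=np.radians(-26.8); foot=np.array([554,237.1,22]); G=62; pad=np.array([459.6,123.3,0]); D=150
f=np.array([np.cos(yaw),np.sin(yaw),0]); zp=-np.cos(a)*u+np.sin(a)*f; yp=np.cos(a)*f+np.sin(a)*u
rp=list(rotv(yp,zp)); P=foot-G*f-D*zp
hz=np.radians(-165); h=np.array([np.cos(hz),np.sin(hz),0]); z2=np.cos(a)*h-np.sin(a)*u; y2=-np.cos(a)*u-np.sin(a)*h
r2=list(rotv(y2,z2)); Q=pad+[0,0,4+G]-D*z2
E
python3 - <<'E'
from plan import *
reach(list(P-90*zp),rp)
line_to(list(P),v=120)
command_gripper(20,squeeze=30)
print(state()["gripper_width"],state()["ee_pos"]-P,state()["time"])
line_to(list(P+[0,0,110]),v=150)
print(state()["gripper_width"],state()["contact_force"],state()["time"])
im=read_camera("wrist"); cv2.imwrite("pics/w2.png",im[:,:,::-1])
im=read_camera("scene"); cv2.imwrite("pics/s2.png",im[:,:,::-1])
E
```

```text
26.80480930165516 [ 0.02686621  0.02793591 -0.03146364] 6.0667
27.007107919949373 [ 0.19743111 -0.6570897  -1.02147002] 6.95
```

View pics/w2.png

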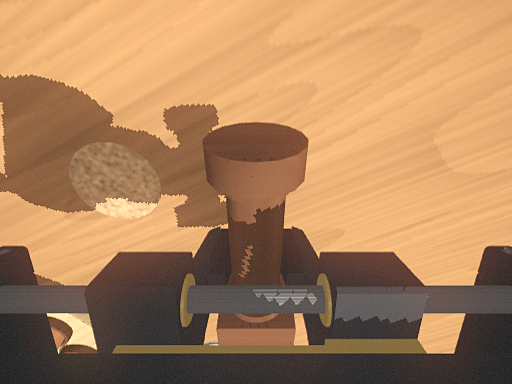

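View pics/s2.png

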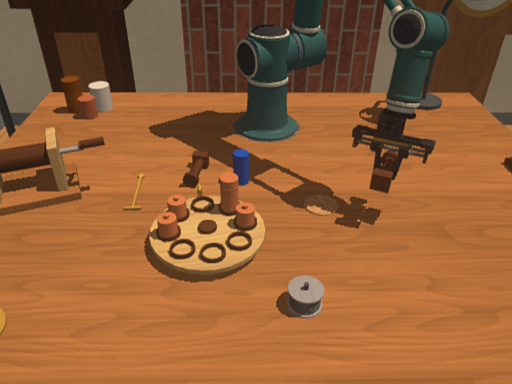

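Run:
```python
from plan import *
from scipy.optimize import least_squares
KE=ext("wrist"); im=cv2.imread("pics/w2.png"); 
def ov(c,n):
    S=6; x0,y0=55,130; A=cv2.resize(im[y0:230,x0:175],None,fx=S,fy=S,interpolation=cv2.INTER_CUBIC)
    t=np.linspace(0,2*np.pi,60)
    for z,col in ((4,(255,0,0)),(0,(0,255,0))):
        p=((proj(KE,np.stack([c[0]+45*np.cos(t),c[1]+45*np.sin(t),z+0*t],1))+.5-[x0,y0])*S).astype(np.int32); cv2.polylines(A,[p],True,col,1)
    cv2.imwrite(n,A)
print(ray(KE,(115,180),4)); ov(pad,"pics/p2.png")
```

```text
[456.95486154 126.78814087   4.        ]
```

View pics/p2.png

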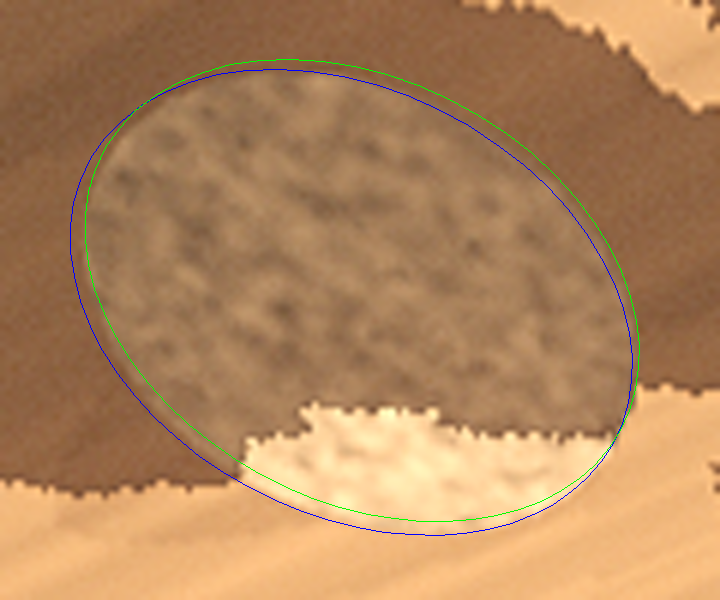

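```bash
sed -i 's/459.6,123.3/459.0,124.3/' plan.py
python3 - <<'E'
from plan import *
reach(list(Q+[0,0,70]),r2)
pause(0.2)
print(state()["time"],state()["gripper_width"])
im=read_camera("scene"); cv2.imwrite("pics/s3.png",cv2.resize(im[100:280,200:440,::-1],None,fx=3.3,fy=3.3,interpolation=cv2.INTER_CUBIC))
E
```

```text
8.4083 27.256553602763994
```

View pics/s3.png

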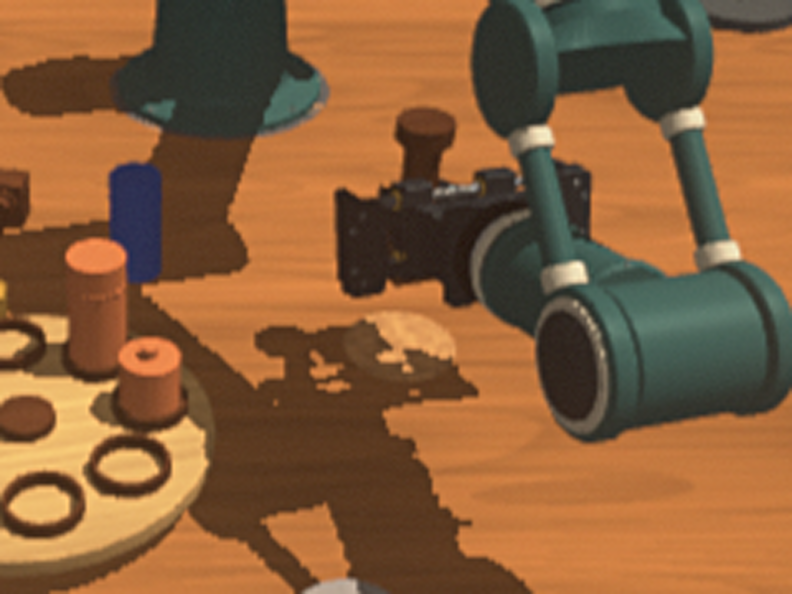

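Run:
```python
from plan import *
line_to(list(Q+[0,0,6]),v=100)
print(line_to(list(Q+[0,0,-4]),v=20,threshold=5), state()["ee_pos"]-Q,state()["contact_force"])
pause(0.2)
command_gripper(70)
pause(0.3)
print(state()["contact_force"],state()["time"])
im=read_camera("wrist"); cv2.imwrite("pics/w4.png",im[:,:,::-1])
line_to(list(Q-110*z2),v=150)
line_to(list(Q-110*z2+[0,0,100]),v=250)
print(state()["time"])
for n in("scene","top"):
    im=read_camera(n); cv2.imwrite(f"pics/{n}4.png",im[:,:,::-1])
```

```text
True [ 0.23221366  0.11359485 -0.30925523] [ 2.0360331  -0.17296638  3.92394139]
[ 0.33405129 -0.12599479  0.09556338] 10.925
12.4083
```

View pics/scene4.png

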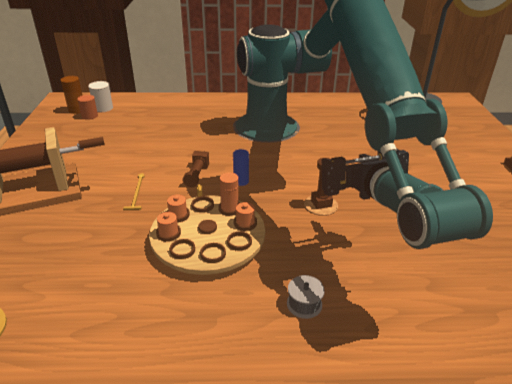

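View pics/top4.png

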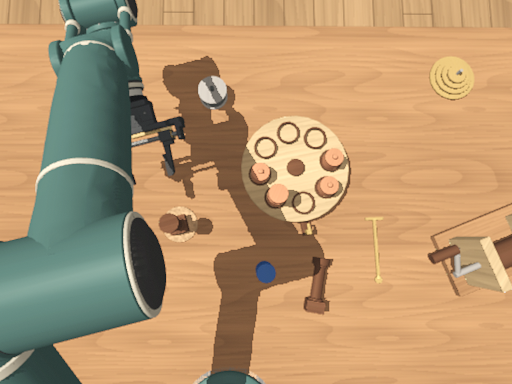

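The scene and top views show the column standing on the pad at top (180,224). Next I'll look at the column and carousel from the wrist.

Run:
```python
from plan import *
p=state()["ee_pos"]
line_to(list(p+[0,0,130]),v=300)
reach([540,-70,420],list(down(0)))
pause(0.3)
KE=ext("wrist"); im=read_camera("wrist"); np.savez("w5.npz",K=KE[0],E=KE[1])
cv2.imwrite("pics/w5.png",im[:,:,::-1]);cv2.imwrite("pics/w5b.png",cv2.resize(im[:,:,::-1],(796,597),interpolation=cv2.INTER_CUBIC))
im=read_camera("top"); cv2.imwrite(f"pics/top5.png",im[:,:,::-1])
print(state()["time"],state()["q"])
```

```text
14.625 [-1.73836319e-01  8.67614792e-03  1.86443916e+00  5.33617248e-05
  1.26937881e+00 -1.74542962e+00]
```

View pics/w5b.png

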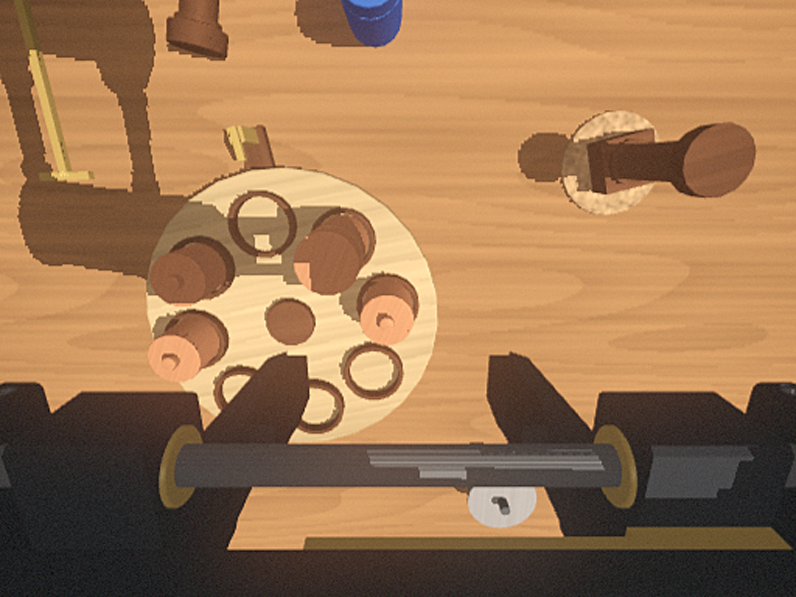

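```bash
cat > fit5.py <<'E'
from h import *
from scipy.optimize import least_squares
d=np.load("w5.npz"); KE=(d["K"],d["E"]); im=cv2.imread("pics/w5.png"); s=512/796
A=lambda x,y:np.array([x*s,y*s])
def car(c,ang,r,z): return np.array([c[0]+r*np.cos(ang),c[1]+r*np.sin(ang),z])
# phi = azimuth of pointer (pi-ish); sockets at phi+k*45deg ; tall tin at phi-45deg (towards +y => smaller azimuth)
def res(c):
    p=c[2]; o=[]
    for k,uv in ((0,A(263,224)),(-3,A(372.5,371))): o+=list(proj(KE,car(c,p+k*np.pi/4,90,49))[0]-uv)
    t=np.linspace(0,2*np.pi,360); e=proj(KE,np.stack([c[0]+135*np.cos(t),c[1]+135*np.sin(t),37+0*t],1))
    o+=[e[:,0].max()-437*s,e[:,1].min()-167*s,(e[:,0].min()-147*s)]
    for k,uv,z in ((-2,A(386,318),85),(2,A(174,358),85)): o+=list(proj(KE,car(c,p+k*np.pi/4,90,z))[0]-uv)
    return np.array(o)
if __name__=="__main__":
    o=least_squares(res,[598,-169,np.pi]); c=o.x; print(c[:2],np.degrees(c[2]),np.round(res(c),1))
    np.save("car.npy",c)
    B=cv2.resize(im,None,fx=1.555,fy=1.555,interpolation=cv2.INTER_CUBIC); t=np.linspace(0,2*np.pi,60)
    def cir(x,y,z,r,col): cv2.polylines(B,[((proj(KE,np.stack([x+r*np.cos(t),y+r*np.sin(t),z+0*t],1))+.5)*1.555).astype(np.int32)],True,col,1)
    cir(c[0],c[1],37,135,(0,255,0))
    for k in range(8):
        x,y,_=car(c,c[2]+k*np.pi/4,90,0); cir(x,y,49,28,(0,255,0))
        if k in(1,2,6): cir(x,y,85,22,(255,0,0))
        if k==7: cir(x,y,132,22,(0,0,255)); print("tall",x,y)
    x,y,_=car(c,c[2],162,0); cir(x,y,50,6,(0,255,255))
    cir(459,124.3,4,45,(255,0,0)); cir(459,124.3,134,22,(0,255,0))
    h=np.radians(-165)
    q=np.array([459,124.3,32])+[[22*(i*np.cos(h)-j*np.sin(h)),22*(i*np.sin(h)+j*np.cos(h)),0] for i,j in((1,1),(1,-1),(-1,-1),(-1,1))]
    cv2.polylines(B,[((proj(KE,q)+.5)*1.555).astype(np.int32)],True,(0,255,0),1)
    cv2.imwrite("pics/f5.png",B)
E
python3 fit5.py
```

```text
[ 597.34353097 -166.59265633] 191.20562354338506 [-1.4 -0.2  1.1  1.6  1.6 -1.5 -1.9  1.   0.8 -0.3  0.3]
tall 522.5500150871983 -116.53339162685839
```

View pics/f5.png

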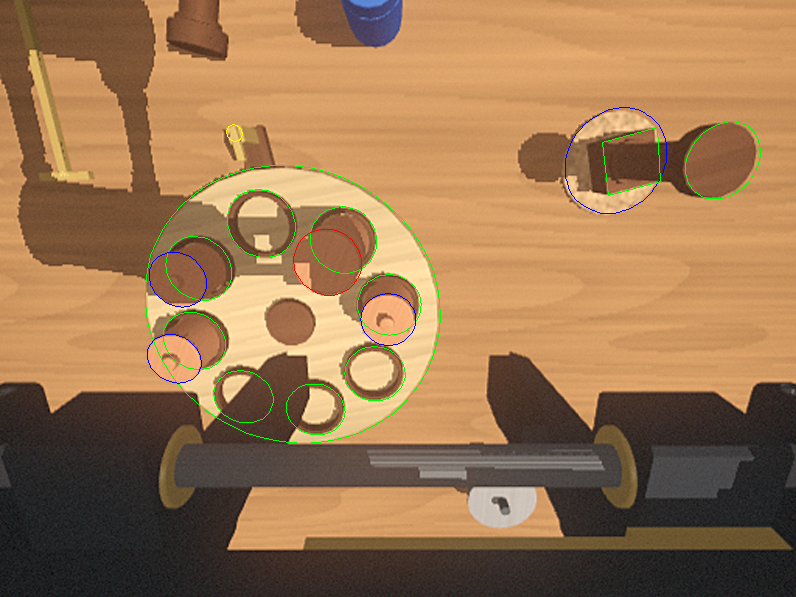

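Run:
```python
from fit5 import *
t=ext("top")
print("tall(top)",ray(t,(230+204/4.2-.5,105+372/4.2-.5),132), "tall(wrist)",ray(KE,A(329,262),132))
b=cv2.resize(cv2.imread("pics/top5.png")[150:280,130:330],None,fx=4,fy=4,interpolation=cv2.INTER_CUBIC);cv2.imwrite("pics/t5c.png",b)
```

```text
tall(top) [ 524.08322833 -116.12737473  132.        ] tall(wrist) [ 522.45094519 -115.11052333  132.        ]
```

View pics/t5c.png

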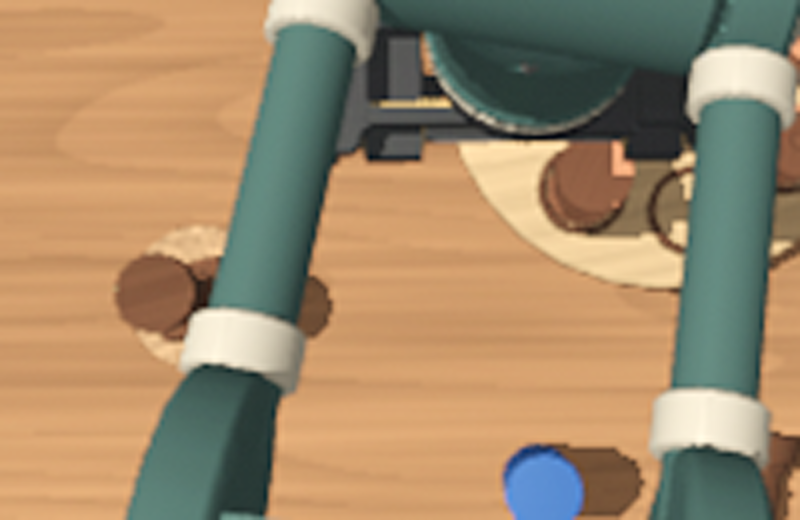

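Run:
```python
from fit5 import *
t=ext("top"); print("capital",ray(t,(130+155.5/4-.5,150+293/4-.5),134),"pad",ray(t,(85+523/5.5-.5,170+298/5.5-.5),4))
c=np.load("car.npy"); c[:2]+=[0.6,0.6]
np.save("car2.npy",c)
ph=c[2]-np.pi/4
def pose(ph,z): return [c[0]+90*np.cos(ph),c[1]+90*np.sin(ph),z], list(down(np.degrees(ph)-180))
p,r=pose(ph,340); print(p)
command_gripper(62)
reach(p,r)
p,r=pose(ph,271)
print(line_to(p,v=80,threshold=8))
f0=state()["contact_force"]
command_gripper(40,squeeze=12)
print(state()["gripper_width"],f0,state()["contact_force"],state()["time"],state()["q"])
im=read_camera("scene"); cv2.imwrite("pics/s6.png",cv2.resize(im[110:290,130:370,::-1],None,fx=3.3,fy=3.3,interpolation=cv2.INTER_CUBIC))
```

```text
capital [460.4016533 123.3211882 134.       ] pad [462.61232069 122.53651981   4.        ]
[np.float64(523.1500150871983), np.float64(-115.93339162685844), 340]
False
43.607634004623065 [-0.38054507  0.59787881  0.06182912] [-0.96685645  0.0077762   2.8319797 ] 16.9333 [-2.64540350e-01  1.25570113e-01  2.03045366e+00  6.33378247e-06
  9.84554094e-01 -1.24551968e+00]
```

View pics/s6.png

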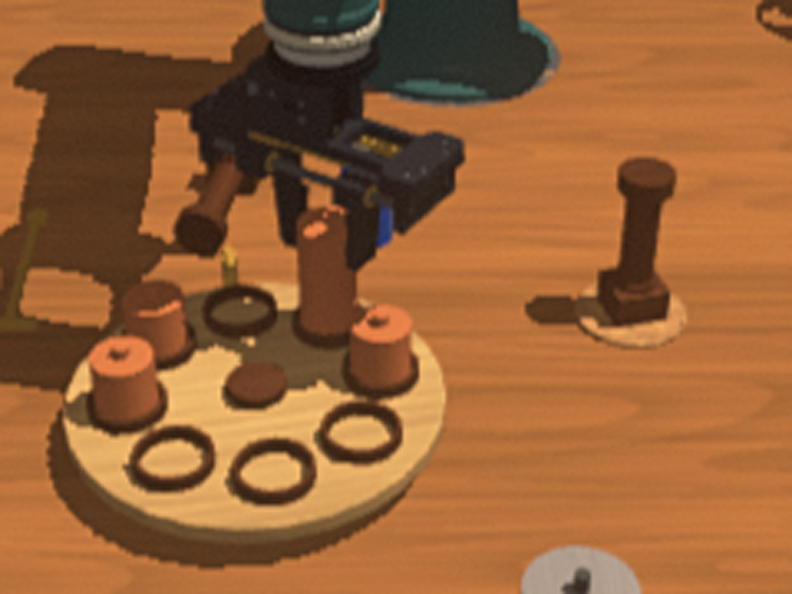

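The tall copper tin is between the jaws at crop (325,265), and the column stands centred on the pad at crop (635,300). Now I turn the carousel.

Run:
```python
from h import *
c=np.load("car2.npy"); s0=state()
for k in range(1,10):
    ph=c[2]-np.pi/4+k*np.pi/36
    line_to([c[0]+90*np.cos(ph),c[1]+90*np.sin(ph),271],list(down(np.degrees(ph)-180)),v=40)
    s=state(); print(k,np.round(s["contact_force"],1),round(s["gripper_width"],1),round(s["time"],2))
    if np.linalg.norm(s["contact_force"])>20: print("stop");break
im=read_camera("scene"); cv2.imwrite("pics/s7.png",cv2.resize(im[110:290,130:370,::-1],None,fx=3.3,fy=3.3,interpolation=cv2.INTER_CUBIC))
cv2.imwrite("pics/s7r.png",im[:,:,::-1])
im=read_camera("top"); cv2.imwrite("pics/t7.png",cv2.resize(im[90:260,200:400,::-1],None,fx=3.5,fy=3.5,interpolation=cv2.INTER_CUBIC))
KE=ext("wrist"); im=read_camera("wrist"); cv2.imwrite("pics/w7.png",im[:,:,::-1]); np.savez("w7.npz",K=KE[0],E=KE[1])
```

```text
1 [-0.5 -0.2  4.9] 43.4 17.33
2 [-0.2 -0.8  4.9] 43.7 17.68
3 [-0.5  0.6  5.4] 43.8 18.03
4 [-0.3  0.5  5.9] 43.9 18.38
5 [-1.8  1.5  5.7] 43.8 18.73
6 [-1.6  0.6  5.2] 43.7 19.08
7 [-1.2  0.6  6.3] 43.7 19.43
8 [-1.2 -0.8  5.6] 43.5 19.78
9 [-1.2 -0.   6.3] 43.8 20.13
```

View pics/s7.png

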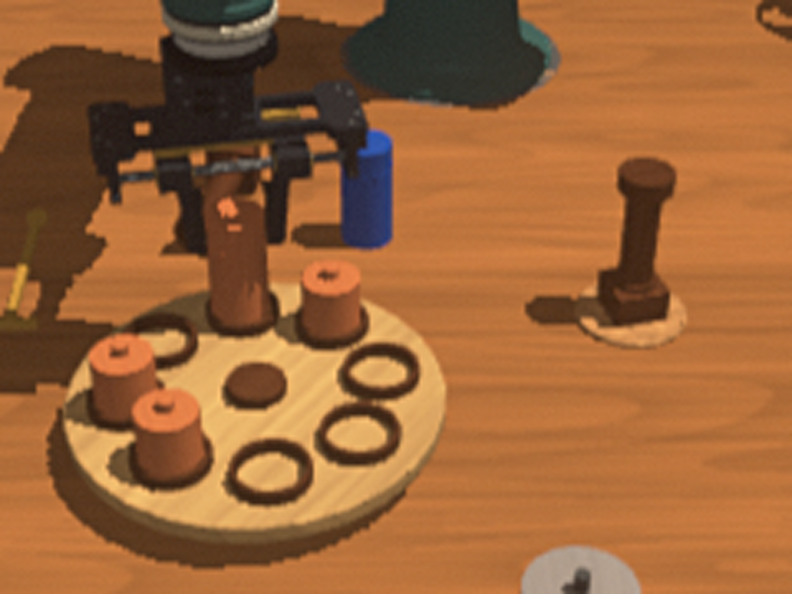

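View pics/t7.png

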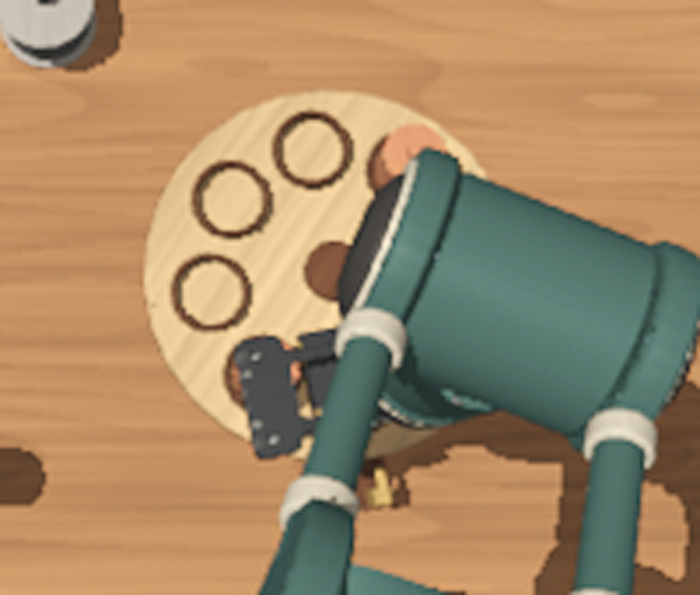

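View pics/w7.png

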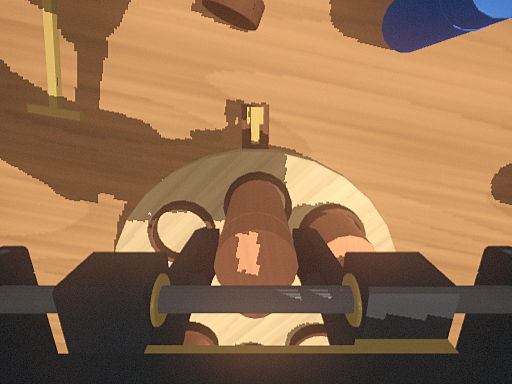

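Run:
```python
from h import *
c=np.load("car2.npy"); t=ext("top")
P=[ray(t,(200+x/3.5-.5,90+y/3.5-.5),49)[:2] for x,y in((312,150),(232,199),(211,292))]
for p,k in zip(P,(-4,-3,-2)):
    v=p-c[:2]; print("radius",np.linalg.norm(v),"front socket az",(np.degrees(np.arctan2(v[1],v[0]))-45*k)%360)
# rest references from top0 in same camera
R=[ray(t,(230+x/4.2-.5,105+y/4.2-.5),49)[:2] for x,y in((151,179),(245,116),(358,138),(310,411))]
for p,k in zip(R,(-3,-4,-5,0)):
    v=p-c[:2]; print("rest",np.linalg.norm(v),(np.degrees(np.arctan2(v[1],v[0]))-45*k)%360)
d=np.load("w7.npz"); KE=(d["K"],d["E"])
for uv,z in(((257,106),50),((258,143),10)):
    q=ray(KE,uv,z)[:2]-c[:2]; print("pointer",np.linalg.norm(q),np.degrees(np.arctan2(q[1],q[0]))%360)
print("cmd",np.degrees(c[2]),state()["contact_force"],state()["time"])
e=state()["ee_pos"][:2]-c[:2];print(np.linalg.norm(e),np.degrees(np.arctan2(e[1],e[0]))%360)
```

```text
radius 88.79391967121283 front socket az 189.07695266017936
radius 88.41345376368332 front socket az 188.82829529793236
radius 88.03687683273715 front socket az 189.3793186701236
rest 87.985982393561 190.1653133805927
rest 89.73332641309999 190.28243529897756
rest 90.51739019931786 190.77542506860007
rest 89.34427828532797 191.96788578345357
pointer 168.3189523719476 191.16228801106115
pointer 136.83682991575577 190.7054195988697
cmd 191.20562354338506 [-1.18097459  0.01823802  5.56212255] 20.2833
89.69252655140107 191.1601546211888
```

Run:
```python
from h import *
pause(0.6); s=state(); print(s["contact_force"],s["gripper_width"],s["time"],s["ee_pos"])
im=read_camera("scene"); a=cv2.imread("pics/s7r.png")[:,:,::-1]; print(np.abs(im.astype(int)-a)[110:].max(axis=2).__gt__(40).sum())
close_job()
```

```text
[-1.56178987  0.02250607  6.73803726] 43.60737849937181 20.8833 [ 509.93420528 -183.32356689  271.53520659]
3
the job is handed in; nothing more can be done
```

The column stands on the cork pad and the tall tin faces the brass pointer. I handed the job in at about 21 s with the gripper still holding the tin at a light 12 N.

- **Column:** I picked up the left-hand walnut column, set it foot down on the pad and let go. The later views show it upright. The overhead view puts it within about 2 mm of the pad's centre. That view and the wrist camera disagree by about 4 mm on where the pad is, so part of that is camera error.
- **Carousel:** I turned it 45° by the tall tin. The gripper holding the tin is at 191.2°, and the pointer measures 190.7–191.2°. The turntable seems to lag the tin by about 1.5–2°, roughly the play in the socket plus measuring error. I left that as it was.
- **Other things:** In the last scene views all four tins are in their sockets. I moved nothing else on the bench. Over the last 0.6 s nothing moved, and the force on the tool was about 7 N.

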